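# Find the full slide box by feel and push it home in the rack

### The arm

A 6-joint arm with a two-finger parallel gripper is mounted at the origin on the work surface. World frame = base frame: x ahead of the robot, y to its left, z up, the work surface at z = 0. Lengths are in m, angles in rad, forces in N, time in s.
With the tool pointing down it reaches from about 0.35 to 0.775 m from the base axis. Payload 5.5 kg.
Tool frame: the origin (TCP) lies midway between the tips of the shut fingers; the grasp point (between the pads) lies env.grasp_offset behind it (env.grasp_offset is the distance from the TCP to the grasp point, in m); z points along the fingers, y is the line along which they close (so a half turn about z gives the same grasp; the last joint's range is limited). The gripper opens to 85 mm and grips with 20 to 120 N. Pads are 22 mm wide; open, the fingers measure 114 mm over their backs; the gripper's body (76 mm by 85 mm) begins 54 mm behind the grasp point. The pads swing forward as they close: fully open they stand 13 mm farther back than shut.
Start: joints at [-1.343, 0.313, 0.046, 1.304, 0, 1.431], TCP at [0.207, -0.537, 0.231] pointing down, gripper open.
Joint ranges: [-2.76, 2.76], [-0.86, 1.69], [-1.03, 1.26], [-2.2, 2.34], [-1.47, 1.5], [-3.14, 3.14]. Speed limits (rad/s): [2.57, 2.57, 3.14, 3.14, 3.14, 3.14].

### API

Orientations are given as a unit quaternion [w, x, y, z].
In Python, from workcell import monitor, viewer, order, env gives the robot as it stands.
- The arm moves only by the tool carry_out, never from a script. Its argument "plan" is a list that holds one entry, the list of rows, each a list of 7 numbers: the turn, a rotation vector about the world's x, y, z in rad, then the shift along the world's x, y, z in mm, then the finger opening in mm, from 0 to 85.4. A call has 1 to 20 rows; each row is the pose to reach, as a shift and turn from the pose commanded when the call began; what a row does not reach only later rows make up. A row lasts 1/10 s, in which the tool goes at most 50 mm and 8.59 degrees, less where a joint would pass 70% of its speed; a pose out of reach is approached as far as the arm can. A call with a gripper value outside its range is refused whole. The fingers move at their own pace and stop on an object; "squeeze" is the grip in N (left out, the last holds). Time passes only in rows, so rows that repeat a pose let the fingers close. It gives the time, the measured TCP pose, the force, the opening and the grip force at its end, in the units of the state.
- monitor.get_state(): the state, without advancing time (a new reading comes with each control period).
- viewer.read_camera(name): name is "side" or "top"; returns the picture (384x512x3 uint8, red, green, blue); there is no depth.
- viewer.calibration(name): a dict with "K" (3x3 intrinsics, pixels), "eye" and "rotation" of the camera in the world. Camera axes: x right, y down, z forward; pixel columns grow to the right and rows downward; lengths in m; the calibration is good to about 2 mm. A picture is of the moment at which its call begins. calibration takes no time and is no camera call.
- order.hand_in(): hands the job in; it is judged then, once.
The state is a dict: "clock": time; "joint_pos": joint angles; "qvel": joint speeds; "tau": joint torques, N m; "tcp_pos": TCP position; "orientation": TCP orientation; "wrist_force": force on the tool from outside, world axes, zero at the start; "ft_torque": the same for the moment, N m; "finger_gap": finger opening in m; "grip_force": force on a finger pad.
Only numpy, scipy, OpenCV 4.12 (cv2) and the standard library are available. Lean on these libraries where they do the work, as an engineer would, in place of code of your own. Each camera call takes 0.05 s, during which the arm holds its last target. There are 200 camera calls.

### The job

Two of the three blue slide boxes in the row are empty and one is packed full of glass slides; they look the same and are latched shut, so feel by nudging them which one is heavier. Push the full box end first into the free bay of the slide-box rack, gently, until it is fully home against the bay's back stop. Leave the two empty boxes standing about where they are, and do not disturb the bottles or the box of tips.

Things in the scene. Friction and masses are not known exactly. Their poses are not given: they have to be found in the camera images.
- box_a: shut blue slide box, one of three alike (lid latched, cannot open), 140 mm long, 90 wide, 38 high. Origin: centre of its underside; x along the 140 mm side (roughly along world y), y along the 90 mm side, z up. Empty it weighs 0.17 to 0.21 kg, full 0.64 to 0.74; any of a, b, c may be the full one. Friction coefficient on the bench 0.48 to 0.72, alike for all three
- box_b: shut blue slide box, one of three alike (lid latched, cannot open), 140 mm long, 90 wide, 38 high. Origin: centre of its underside; x along the 140 mm side (roughly along world y), y along the 90 mm side, z up. Empty it weighs 0.17 to 0.21 kg, full 0.64 to 0.74; any of a, b, c may be the full one. Friction coefficient on the bench 0.48 to 0.72, alike for all three
- box_c: shut blue slide box, one of three alike (lid latched, cannot open), 140 mm long, 90 wide, 38 high. Origin: centre of its underside; x along the 140 mm side (roughly along world y), y along the 90 mm side, z up. Empty it weighs 0.17 to 0.21 kg, full 0.64 to 0.74; any of a, b, c may be the full one. Friction coefficient on the bench 0.48 to 0.72, alike for all three
- rack: pale steel slide-box rack, fixed, two open-fronted bays; the one farther from the robot holds a grey box, the nearer is free. Origin: on the bench, middle of the free bay's mouth; x points into the bay (roughly world +y), y across it towards the robot, z up. Free bay 100 mm wide, no floor (boxes slide on the bench); walls flare out 7 mm a side over 16 mm before the mouth. Roof and plates on it up to 85 mm high
- rack_stop (a point): middle of the free bay's rigid back stop, at bench height, hidden under the roof, 88 mm inside the mouth; axes as the rack's. A box that is home touches it: its centre is 70 mm before it and 52 mm of the box stick out of the mouth
- table: black bench top, its surface at height 0; origin: the middle of its surface. The boxes stand and slide on it
- bottle_a: amber reagent bottle with a blue cap, 80 mm across, 165 mm high, beyond the row of boxes; a bystander. Origin: centre of its underside
- bottle_b: smaller amber reagent bottle with a blue cap, 68 mm across, 140 mm high, beyond the row of boxes; a bystander. Origin: centre of its underside
- tip_box: white box of yellow pipette tips, 122 x 84 x 54 mm, at the right; a bystander. Origin: centre of its underside
Not all that is in view belongs to the job. What is shaped like the box_b but pink is not meant.

How it is judged:
By the outcome, as a careful person would: the job done as asked, in the order asked, and still so for the second after the job is handed in, with the robot touching nothing.
It also fails if it takes over 72 s, if anything falls off the work surface, if the arm or the gripper's body presses on something with over 40 N, if the wrist force passes 120 N, or if a joint passes its speed limit or range.

## Working session

There is one attempt and no reset: what is moved stays moved. The work goes in short steps, Python scripts to look and compute and a tool call to move; the robot and the scene stay as the last step left them, time stands still between calls to the robot, and variables do not carry over. Pictures are saved under pics/ and viewed, at most 10 in all, crops included, and the job is handed in when it is done.

Besides the shell and the picture viewer there is one more tool, called as a command line: name --argument value ..., lists and objects as JSON in quotes. carry_out: Moves the arm, as the interface text tells. Its arguments: {"type":"object","properties":{"plan":{"type":"array","items":{"type":"array","items":{"type":"array","items":{"type":"number"}}}},"squeeze":{"type":"number"}},"required":["plan"]}

```bash
mkdir -p pics; python3 - <<'E'
from workcell import monitor, viewer, order, env
import cv2
for n in ("side","top"):
    im=viewer.read_camera(n); cv2.imwrite(f"pics/{n}0.png",im[:,:,::-1])
    c=viewer.calibration(n); print(n,c)
print(monitor.get_state(), env.grasp_offset)
E
```

```text
side {'K': array([[357.29569346,   0.        , 255.88036695],
       [  0.        , 357.29569346, 192.70413089],
       [  0.        ,   0.        ,   1.        ]]), 'eye': array([ 0.45236259, -0.89897503,  0.60646328]), 'rotation': array([-0.47289146,  0.87570171, -0.08286562,  0.05151192])}
top {'K': array([[374.06942524,   0.        , 254.85002791],
       [  0.        , 374.06942524, 184.47840958],
       [  0.        ,   0.        ,   1.        ]]), 'eye': array([ 0.52526382, -0.05927532,  1.18547338]), 'rotation': array([-0.03157237,  0.71465659, -0.69811275,  0.03012871])}
{'clock': 0.1, 'joint_pos': array([-1.34255899e+00,  3.13951634e-01,  4.50955183e-02,  1.30361514e+00,
        1.06113455e-05,  1.43118638e+00]), 'qvel': array([-1.02408333e-04, -7.68221898e-04,  3.06978225e-03,  9.07162870e-05,
       -3.79902027e-04, -4.87541842e-04]), 'tau': array([ 1.75563633e-03, -4.81727135e+01,  2.99242473e+01,  1.28088307e-02,
       -1.45565773e-04,  2.13517438e-06]), 'tcp_pos': array([ 0.20665796, -0.53608663,  0.23048427]), 'orientation': array([-8.36879275e-04,  9.83133329e-01,  1.82888369e-01, -3.17986212e-05]), 'wrist_force': array([-0.70661343, -0.07916353, -0.66406277]), 'ft_torque': array([0.01751204, 0.02223572, 0.02722942]), 'grip_force': 0.0, 'finger_gap': 0.08526111795335257} 0.0187
```

View pics/top0.png

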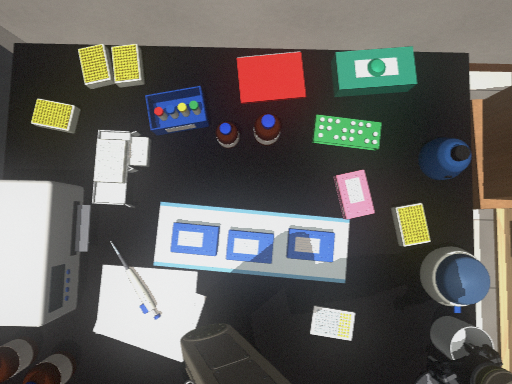

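View pics/side0.png

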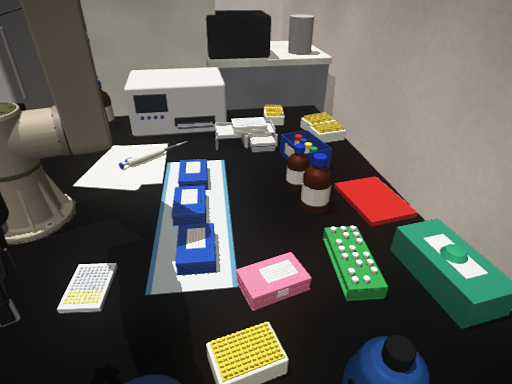

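The top view shows three blue boxes at about (195,239), (250,245) and (311,245) on a pale mat. The pale rack is at (120,170), with its mouth facing right and the grey box in the upper bay at (140,150). The side view agrees.

Things that could be taken for the box are the three blue boxes (candidates), the pink box (354,194; not meant), the blue tube rack (177,110) and the red box (271,77). I choose the three on the mat and check them in a close crop.

```bash
cat > h.py <<'E'
import numpy as np, cv2
from scipy.spatial.transform import Rotation as R
from workcell import monitor, viewer, order, env
def cam(n):
    c=viewer.calibration(n); q=c['rotation']; return c['K'],np.array(c['eye']),R.from_quat([q[1],q[2],q[3],q[0]]).as_matrix()
def p2w(n,uv,z):
    K,e,M=cam(n); uv=np.atleast_2d(np.array(uv,float)); d=np.c_[uv,np.ones(len(uv))]@np.linalg.inv(K).T@M.T
    return e+d*((z-e[2])/d[:,2])[:,None]
def w2p(n,P):
    K,e,M=cam(n); c=(np.atleast_2d(P)-e)@M@K.T; return c[:,:2]/c[:,2:]
def boxes(im,zt=0.038):
    hsv=cv2.cvtColor(im,cv2.COLOR_RGB2HSV); m=cv2.inRange(hsv,(105,130,50),(128,255,255))
    out=[]
    for c in cv2.findContours(m,cv2.RETR_EXTERNAL,cv2.CHAIN_APPROX_NONE)[0]:
        if cv2.contourArea(c)<700: continue
        w=p2w("top",c[:,0,:],zt)[:,:2]
        r=cv2.minAreaRect((w*1000).astype(np.float32)); out.append((cv2.boundingRect(c),r))
    return out
E
python3 - <<'E'
from h import *
im=cv2.imread("pics/top0.png")[:,:,::-1].copy()
for b in boxes(im): print(b)
cv2.imwrite("pics/crop1.png",cv2.resize(im[115:295,80:350,::-1],None,fx=2.95,fy=2.95,interpolation=cv2.INTER_CUBIC))
for uv,z in [((127,130),.08),((127,205),.08),((93,205),.08),((228,134),0)]: print(uv,p2w("top",uv,z).round(3))
print(p2w("side",(316,205),0))
E
```

```text
((227, 230, 47, 33), ((437.0797424316406, -44.61665344238281), (135.75094604492188, 87.6051025390625), 86.02942657470703))
((171, 223, 48, 33), ((455.458984375, 123.86433410644531), (136.8839111328125, 87.51638793945312), 85.9426040649414))
((420, 138, 51, 42), ((718.8768310546875, -642.5509643554688), (119.59402465820312, 158.86572265625), 17.313261032104492))
((145, 86, 64, 49), ((853.2413330078125, 195.77896118164062), (134.60194396972656, 182.0653076171875), 11.479079246520996))
(127, 130) [[0.777 0.332 0.08 ]]
(127, 205) [[0.552 0.32  0.08 ]]
(93, 205) [[0.55  0.421 0.08 ]]
(228, 134) [[0.79  0.035 0.   ]]
[[ 0.80122939 -0.08733521  0.        ]]
```

View pics/crop1.png

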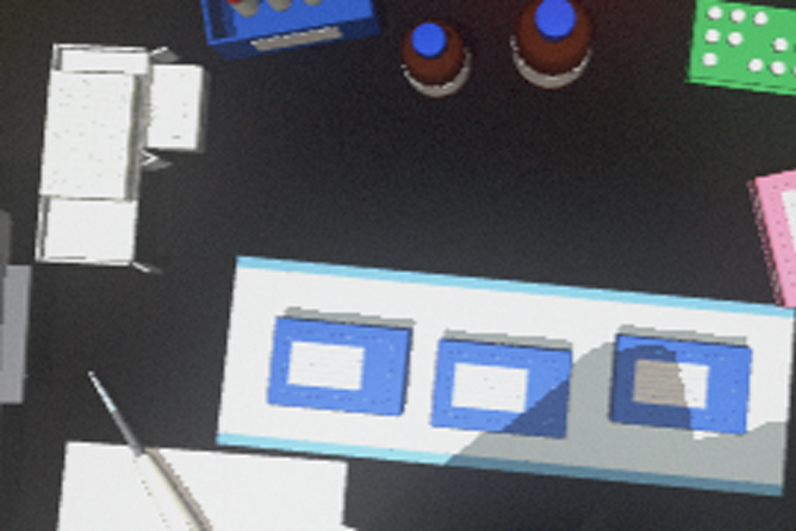

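The crop confirms three blue boxes with white labels on the mat. The rack's free bay is the lower one: its flare tips are near crop (160,271) and (160,158), and the grey box is in the upper bay. Next I measure the rack in both views, and box c.

```bash
python3 - <<'E'
from h import *
t=cv2.imread("pics/top0.png");s=cv2.imread("pics/side0.png")
a=cv2.resize(t[122:216,88:156],(408,564),interpolation=cv2.INTER_CUBIC)
b=cv2.resize(s[108:160,212:282],(392,291),interpolation=cv2.INTER_CUBIC)
o=np.zeros((564,800,3),np.uint8);o[:,:408]=a;o[:291,408:]=b
cv2.imwrite("pics/crop2.png",o)
# c by corners incl. shaded
hsv=cv2.cvtColor(t,cv2.COLOR_BGR2HSV)[215:275,275:345]; m=cv2.inRange(hsv,(105,110,30),(128,255,255))
c=max(cv2.findContours(m,cv2.RETR_EXTERNAL,cv2.CHAIN_APPROX_NONE)[0],key=cv2.contourArea)
print(cv2.minAreaRect((p2w("top",c[:,0]+[275,215],.038)[:,:2]*1000).astype(np.float32)))
E
```

```text
((445.8257751464844, -228.76022338867188), (137.88958740234375, 88.27314758300781), 85.84844970703125)
```

View pics/crop2.png

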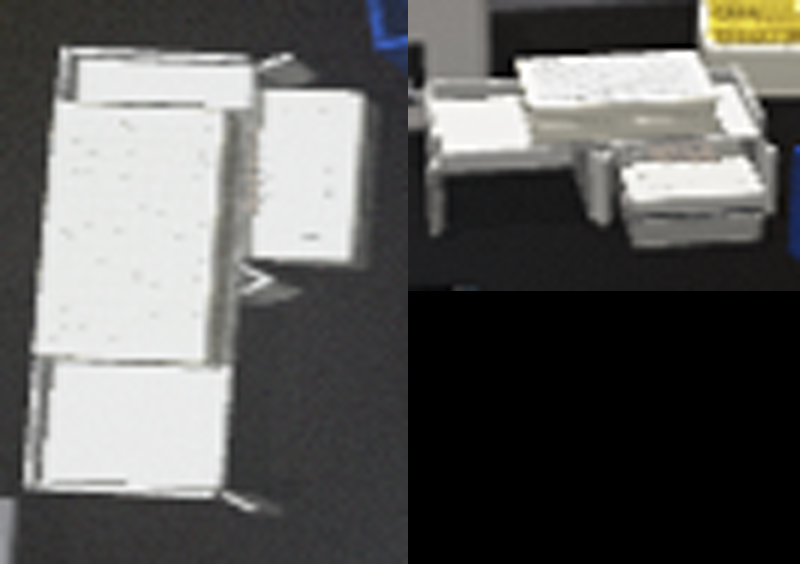

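```bash
python3 - <<'E'
from h import *
T=lambda x,y:(88+x/6,122+y/6)
S=lambda x,y:(212+(x-408)/5.6,108+y/5.6)
print("tips z0 top",p2w("top",[T(280,513),T(297,290)],0).round(4)[:,:2])
print("tips z.045 top",p2w("top",[T(252,508),T(268,280)],.045).round(4)[:,:2])
print("tips z0 side",p2w("side",[S(439,235),S(600,223)],0).round(4)[:,:2])
for z in (.045,.05):
  w=p2w("top",[T(62,48),T(25,488),T(218,490),T(258,55)],z)[:,:2]; print(z,w.round(4))
  d=w[0]-w[1];print(np.degrees(np.arctan2(d[1],d[0])));d=w[3]-w[2];print(np.degrees(np.arctan2(d[1],d[0])))
# grey box outline
print("grey",p2w("top",[T(258,90),T(365,92),T(352,262),T(250,257)],.038).round(4)[:,:2])
print("pink",p2w("top",[(336,175),(344,218),(373,215)],.04).round(3)[:,:2])
print("tipbox/bottle_b",p2w("top",[(395,208),(228,145)],.0).round(3)[:,:2])
print(p2w("top",[(353,340)],0.03))
E
```

```text
tips z0 top [[0.5469 0.323 ]
 [0.6655 0.32  ]]
tips z.045 top [[0.5483 0.3228]
 [0.665  0.3207]]
tips z0 side [[0.5535 0.3244]
 [0.6638 0.324 ]]
0.045 [[0.7832 0.4335]
 [0.5558 0.4387]
 [0.557  0.3405]
 [0.7819 0.332 ]]
-1.3031070205532436
-2.1814126234854125
0.05 [[0.7821 0.4313]
 [0.5556 0.4365]
 [0.5569 0.3388]
 [0.7808 0.3303]]
-1.3031070205532371
-2.1814126234854063
grey [[0.765  0.3334]
 [0.7653 0.2778]
 [0.6762 0.2802]
 [0.6776 0.333 ]]
pink [[ 0.661 -0.305]
 [ 0.529 -0.33 ]
 [ 0.54  -0.418]]
tipbox/bottle_b [[ 0.565 -0.501]
 [ 0.754  0.034]]
[[ 0.16637562 -0.36017674  0.03      ]]
```

carry_out --plan '[[[0, 0, -0.1, 22, 44, 0, 60], [0, 0, -0.2, 44, 88, 0, 60], [0, 0, -0.3, 66, 132, 0, 60], [0, 0, -0.4, 88, 176, 0, 60], [0, 0, -0.438, 110, 220, -10, 60], [0, 0, -0.438, 132, 264, -40, 60], [0, 0, -0.438, 154, 300, -80, 60], [0, 0, -0.438, 161, 313, -120, 60], [0, 0, -0.438, 161, 313, -160, 60], [0, 0, -0.438, 161, 313, -200, 60], [0, 0, -0.438, 161, 313, -219, 60], [0, 0, -0.438, 161, 313, -219, 60], [0, 0, -0.438, 161, 313, -219, 60]]]'

```text
clock: 1.4
tcp_pos: [0.3676, -0.2235, 0.0125]
orientation: [-0.0, 0.999, -0.035, -0.0]
wrist_force: [-0.3, 0.5, 0.2]
finger_gap: 0.0603
grip_force: 0.0
```

```bash
python3 - <<'E'
from h import *
s=monitor.get_state()
for k in ("clock","tcp_pos","orientation","wrist_force","finger_gap","joint_pos"): print(k,np.round(s[k],4))
cv2.imwrite("pics/t1.png",viewer.read_camera("top")[:,:,::-1])
E
```

```text
clock 1.4
tcp_pos [ 0.3676 -0.2235  0.0125]
orientation [-3.000e-04  9.994e-01 -3.510e-02 -4.000e-04]
wrist_force [-0.2656  0.4707  0.2389]
finger_gap 0.0603
joint_pos [-7.3320e-01  2.3900e-01 -6.5300e-01  6.7970e-01 -1.0000e-04  2.4786e+00]
```

carry_out --plan '[[[0, 0, 0, 4, -0.3, 0, 60], [0, 0, 0, 8, -0.6, 0, 60], [0, 0, 0, 12, -0.8, 0, 60], [0, 0, 0, 15, -1, 0, 60], [0, 0, 0, 18, -1.3, 0, 60], [0, 0, 0, 21, -1.5, 0, 60], [0, 0, 0, 24, -1.7, 0, 60], [0, 0, 0, 27, -1.9, 0, 60]]]'

```text
clock: 2.25
tcp_pos: [0.3946, -0.2253, 0.0122]
orientation: [-0.0, 0.999, -0.035, -0.0]
wrist_force: [-1.8, 0.4, 0.9]
finger_gap: 0.0599
grip_force: 0.7
```

carry_out --plan '[[[0, 0, 0, 1.5, -0.1, 0, 60], [0, 0, 0, 3, -0.2, 0, 60]]]'

```text
clock: 2.45
tcp_pos: [0.3977, -0.2256, 0.0122]
orientation: [-0.0, 0.999, -0.035, -0.0]
wrist_force: [-0.8, 0.1, -0.8]
finger_gap: 0.06
grip_force: 0.6
```

carry_out --plan '[[[0, 0, 0, 1.5, -0.1, 0, 60], [0, 0, 0, 3, -0.2, 0, 60]]]'

```text
clock: 2.65
tcp_pos: [0.4008, -0.2258, 0.0122]
orientation: [-0.0, 0.999, -0.035, -0.0]
wrist_force: [-1.6, -0.2, -0.7]
finger_gap: 0.06
grip_force: 0.4
```

carry_out --plan '[[[0, 0, 0, 1.5, -0.1, 0, 60], [0, 0, 0, 3, -0.2, 0, 60]]]'

```text
clock: 2.85
tcp_pos: [0.4038, -0.2261, 0.0123]
orientation: [0.0, 0.999, -0.035, -0.0]
wrist_force: [-1.0, -0.7, -0.3]
finger_gap: 0.0602
grip_force: 0.4
```

carry_out --plan '[[[0, 0, 0, -15, 1, 0, 60], [0, 0, 0, -35, 2, 10, 60], [0, 0, 0, -42, 20, 40, 60], [0, 0, 0, -42, 65, 50, 60], [0, 0, 0, -42, 110, 50, 60], [0, 0, 0, -42, 155, 40, 60], [0, 0, 0, -42, 187, 10, 60], [0, 0, 0, -42, 187, 0, 60], [0, 0, 0, -42, 187, 0, 60], [0, 0, 0, -42, 187, 0, 60]]]'

```text
clock: 3.85
tcp_pos: [0.3624, -0.0393, 0.0127]
orientation: [0.0, 0.999, -0.035, 0.0]
wrist_force: [0.2, 0.9, 0.4]
finger_gap: 0.0601
grip_force: 0.0
```

```bash
python3 - <<'E'
from h import *
im=viewer.read_camera("top"); cv2.imwrite("pics/t2.png",im[:,:,::-1])
for b in boxes(im): print(b)
s=monitor.get_state(); print(s["wrist_force"],s["tcp_pos"])
E
```

```text
((288, 223, 47, 33), ((462.20550537109375, -229.6891326904297), (137.65863037109375, 87.6826400756836), 86.09860229492188))
((171, 223, 48, 33), ((455.5216064453125, 123.6370620727539), (137.24610900878906, 87.52275085449219), 86.04351043701172))
((421, 138, 50, 42), ((719.1785278320312, -643.2711791992188), (118.11205291748047, 160.3899688720703), 21.859966278076172))
((145, 86, 64, 49), ((853.44091796875, 195.89845275878906), (134.2664031982422, 181.65538024902344), 11.249371528625488))
[-0.15045295  0.36765032 -0.27668401] [ 0.36278741 -0.03972784  0.01300831]
```

carry_out --plan '[[[0, 0, 0, 4, -0.3, 0, 60], [0, 0, 0, 8, -0.6, 0, 60], [0, 0, 0, 11, -0.8, 0, 60], [0, 0, 0, 14, -1, 0, 60], [0, 0, 0, 16, -1.1, 0, 60], [0, 0, 0, 18, -1.3, 0, 60], [0, 0, 0, 20, -1.4, 0, 60], [0, 0, 0, 21.5, -1.5, 0, 60]]]'

```text
clock: 4.7
tcp_pos: [0.3809, -0.0401, 0.0118]
orientation: [-0.0, 0.999, -0.035, -0.002]
wrist_force: [-6.2, 0.0, 4.1]
finger_gap: 0.06
grip_force: 2.9
```

carry_out --plan '[[[0, 0, 0, 1.5, -0.1, 0, 60], [0, 0, 0, 3, -0.2, 0, 60]]]'

```text
clock: 4.9
tcp_pos: [0.3837, -0.0402, 0.0118]
orientation: [-0.0, 0.999, -0.035, -0.002]
wrist_force: [-6.3, 0.5, 5.3]
finger_gap: 0.0602
grip_force: 3.0
```

carry_out --plan '[[[0, 0, 0, 1.5, -0.1, 0, 60], [0, 0, 0, 3, -0.2, 0, 60]]]'

```text
clock: 5.1
tcp_pos: [0.3866, -0.0403, 0.0117]
orientation: [-0.0, 0.999, -0.035, -0.002]
wrist_force: [-5.4, 0.2, 4.0]
finger_gap: 0.06
grip_force: 3.0
```

carry_out --plan '[[[0, 0, 0, 2, -0.1, 0, 60], [0, 0, 0, 5, -0.3, 0, 60], [0, 0, 0, 10, -0.6, 0, 60], [0, 0, 0, 15, -0.9, 0, 60], [0, 0, 0.003, 20, -1.2, 0, 60], [0, 0, 0.005, 25, -1.5, 0, 60], [0, 0, 0.007, 30, -1.8, 0, 60], [0, 0, 0.009, 35, -2.1, 0, 60], [0, 0, 0.011, 40, -2.4, 0, 60], [0, 0, 0.013, 45, -2.7, 0, 60], [0, 0, 0.015, 50, -3, 0, 60], [0, 0, 0.017, 55, -3.3, 0, 60], [0, 0, 0.019, 60, -3.5, 0, 60], [0, 0, 0.021, 65, -3.7, 0, 60], [0, 0, 0.023, 70, -3.9, 0, 60], [0, 0, 0.025, 75, -4.1, 0, 60], [0, 0, 0.027, 80, -4.3, 0, 60], [0, 0, 0.029, 85, -4.5, 0, 60], [0, 0, 0.031, 88, -4.6, 0, 60], [0, 0, 0.032, 90, -4.7, 0, 60]]]'

```text
clock: 7.1
tcp_pos: [0.4794, -0.0457, 0.0124]
orientation: [0.0, 1.0, -0.019, -0.0]
wrist_force: [-4.4, 0.4, 1.7]
finger_gap: 0.0599
grip_force: 2.3
```

```bash
python3 - <<'E'
from h import *
im=viewer.read_camera("top"); cv2.imwrite("pics/t3.png",im[:,:,::-1])
for b in boxes(im): print(b)
o=np.hstack([im[110:300,80:350]]); cv2.imwrite("pics/t3c.png",cv2.resize(o[:,:,::-1],None,fx=2.9,fy=2.9))
E
```

```text
((288, 223, 47, 33), ((462.20550537109375, -229.6891326904297), (137.65863037109375, 87.6826400756836), 86.09860229492188))
((420, 138, 51, 42), ((720.0260009765625, -641.4089965820312), (121.86209106445312, 159.74949645996094), 19.776145935058594))
((145, 86, 64, 49), ((853.4637451171875, 195.72238159179688), (134.309814453125, 182.41685485839844), 11.204577445983887))
```

View pics/t3c.png

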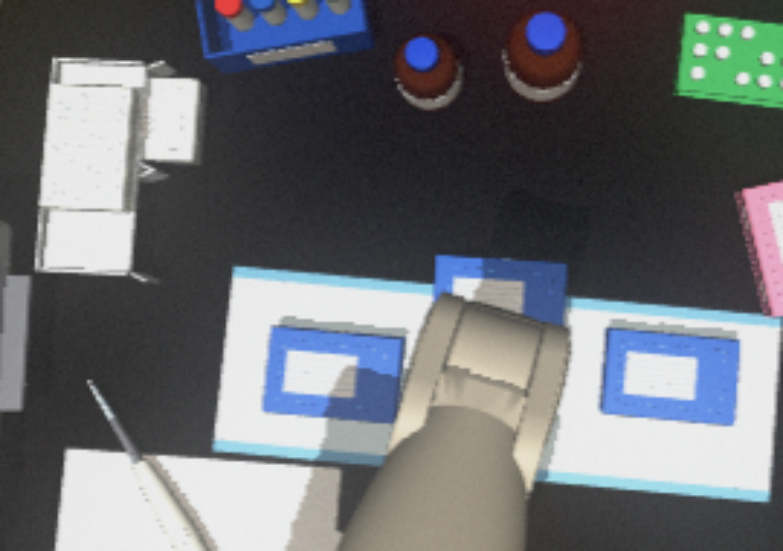

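Box b, now pushed up to crop (500,290), stays square with the gripper behind it at (500,330), and a and c are standing clear. I continue to the bay's line and then back off to measure.

carry_out --plan '[[[0, 0, 0.001, 3, -0.1, 0, 60], [0, 0, 0.002, 8, -0.3, 0, 60], [0, 0, 0.003, 13, -0.5, 0, 60], [0, 0, 0.004, 18, -0.7, 0, 60], [0, 0, 0.005, 23, -0.8, 0, 60], [0, 0, 0.006, 28, -1, 0, 60], [0, 0, 0.007, 33, -1.1, 0, 60], [0, 0, 0.008, 38, -1.2, 0, 60], [0, 0, 0.008, 43, -1.4, 0, 60], [0, 0, 0.008, 47, -1.5, 0, 60], [0, 0, 0.008, 50, -1.6, 0, 60], [0, 0, 0.008, 52, -1.7, 0, 60], [0, 0, 0.008, 52, -1.7, 0, 60], [0, 0, 0.008, 40, -1.5, 5, 60], [0, 0, 0.008, 10, -1, 60, 60], [0, 0, 0.008, -40, 0, 100, 60], [0, 0, 0.008, -85, 0, 110, 60], [0, 0, 0.008, -85, 0, 110, 60]]]'

```text
clock: 8.95
tcp_pos: [0.3919, -0.0454, 0.1244]
orientation: [0.0, 1.0, -0.015, 0.001]
wrist_force: [0.7, -0.1, -0.6]
finger_gap: 0.0598
grip_force: 0.0
```

```bash
python3 - <<'E'
from h import *
im=viewer.read_camera("top"); cv2.imwrite("pics/t4.png",im[:,:,::-1])
for b in boxes(im): print(b)
hsv=cv2.cvtColor(im,cv2.COLOR_RGB2HSV); m=cv2.inRange(hsv,(105,110,30),(128,255,255))[150:235,210:300]
c=max(cv2.findContours(m,cv2.RETR_EXTERNAL,cv2.CHAIN_APPROX_NONE)[0],key=cv2.contourArea)
print(cv2.boundingRect(c),cv2.minAreaRect((p2w("top",c[:,0]+[210,150],.038)[:,:2]*1000).astype(np.float32)))
print(monitor.get_state()["joint_pos"])
E
```

```text
((288, 223, 47, 33), ((461.9788513183594, -229.5927734375), (137.66558837890625, 87.39128112792969), 85.92799377441406))
((171, 223, 48, 33), ((455.56207275390625, 123.98947143554688), (136.8360595703125, 87.49991607666016), 85.67449188232422))
((229, 181, 48, 31), ((589.6215209960938, -49.38538360595703), (141.01812744140625, 88.26134490966797), 88.23116302490234))
((420, 138, 51, 42), ((721.5357666015625, -642.512451171875), (121.87310028076172, 158.31874084472656), 24.260103225708008))
((145, 86, 64, 49), ((853.6901245117188, 195.89535522460938), (133.81149291992188, 182.7267608642578), 11.17540454864502))
(19, 31, 48, 31) ((589.2159423828125, -49.630653381347656), (141.6665496826172, 90.42440032958984), 88.50552368164062)
[-3.19815635e-01  2.91912037e-02 -5.72928633e-01  9.66606238e-01
 -2.59884113e-04  2.85216538e+00]
```

carry_out --plan '[[[0, 0, 0.14, 10, -25, 0, 50], [0, 0, 0.28, 20, -50, 0, 50], [0, 0, 0.42, 40, -80, 0, 50], [0, 0, 0.56, 65, -110, 0, 50], [0, 0, 0.7, 95, -118, 0, 50], [0, 0, 0.84, 125, -118, 0, 50], [0, 0, 0.98, 155, -118, 0, 50], [0, 0, 1.12, 180, -118, 0, 50], [0, 0, 1.26, 195, -118, 0, 50], [0, 0, 1.4, 195, -118, 0, 50], [0, 0, 1.54, 195, -118, 0, 50], [0, 0, 1.571, 195, -118, -20, 50], [0, 0, 1.571, 195, -118, -60, 50], [0, 0, 1.571, 195, -118, -95, 50], [0, 0, 1.571, 195, -118, -112, 50], [0, 0, 1.571, 195, -118, -112, 50], [0, 0, 1.571, 195, -118, -112, 50]]]'

```text
clock: 10.7
tcp_pos: [0.5899, -0.1639, 0.0107]
orientation: [0.001, 0.718, 0.696, 0.0]
wrist_force: [0.2, -0.0, 0.6]
finger_gap: 0.0502
grip_force: 0.0
```

carry_out --plan '[[[0, 0, 0, 0, 8, 0, 50], [0, 0, 0, 0, 16, 0, 50], [0, 0, 0, 0, 24, 0, 50], [0, 0, 0, 0, 28, 0, 50], [0, 0, 0, 0, 30, 0, 50], [0, 0, 0, 0, 32, 0, 50], [0, 0, 0, 0, 34, 0, 50], [0, 0, 0, 0, 36, 0, 50], [0, 0, 0, 0.2, 39, 0, 50], [0, 0, 0, 0.5, 43, 0, 50], [0, 0, 0, 0.8, 48, 0, 50], [0, 0, 0, 1.1, 53, 0, 50], [0, 0, 0, 1.4, 58, 0, 50], [0, 0, 0, 1.7, 63, 0, 50], [0, 0, 0, 2, 68, 0, 50], [0, 0, 0, 2.3, 73, 0, 50], [0, 0, 0, 2.6, 78, 0, 50], [0, 0, 0, 2.9, 83, 0, 50], [0, 0, 0, 3.2, 88, 0, 50], [0, 0, 0, 3.5, 93, 0, 50]]]'

```text
clock: 12.7
tcp_pos: [0.5929, -0.0703, 0.0105]
orientation: [0.0, 0.718, 0.696, -0.0]
wrist_force: [-0.5, -5.0, 3.1]
finger_gap: 0.0497
grip_force: 2.6
```

carry_out --plan '[[[0, 0, 0, 0.3, 5, 0, 50], [0, 0, 0, 0.6, 11, 0, 50], [0, 0, 0, 1, 17, 0, 50], [0, 0, 0, 1.4, 23, 0, 50], [0, 0, 0, 1.8, 29, 0, 50], [0, 0, 0, 2.2, 35, 0, 50], [0, 0, 0, 2.6, 41, 0, 50], [0, 0, 0, 3, 47, 0, 50], [0, 0, 0, 3.4, 53, 0, 50], [0, 0, 0, 3.8, 59, 0, 50], [0, 0, 0, 4.2, 65, 0, 50], [0, 0, 0, 4.6, 71, 0, 50], [0, 0, 0, 5, 77, 0, 50], [0, 0, 0, 5.3, 82, 0, 50], [0, 0, 0, 5.6, 87, 0, 50], [0, 0, 0, 5.9, 92, 0, 50], [0, 0, 0, 6.2, 97, 0, 50], [0, 0, 0, 6.4, 101, 0, 50], [0, 0, 0, 6.6, 104, 0, 50], [0, 0, 0, 6.7, 106, 0, 50]]]'

```text
clock: 14.7
tcp_pos: [0.5991, 0.0356, 0.0105]
orientation: [0.0, 0.718, 0.697, -0.0]
wrist_force: [-1.1, -6.0, 4.4]
finger_gap: 0.0499
grip_force: 2.8
```

```bash
python3 - <<'E'
from h import *
im=viewer.read_camera("top"); cv2.imwrite("pics/t5.png",im[:,:,::-1])
for b in boxes(im): print(b)
cv2.imwrite("pics/t5c.png",cv2.resize(im[110:270,85:295,::-1],None,fx=3.7,fy=3.7))
E
```

```text
((288, 224, 47, 32), ((461.9788513183594, -229.5927734375), (137.66558837890625, 87.39128112792969), 85.92799377441406))
((420, 138, 51, 42), ((720.9450073242188, -642.1512451171875), (121.99737548828125, 158.7768096923828), 37.74435806274414))
((145, 86, 64, 49), ((853.5574340820312, 196.44918823242188), (133.82205200195312, 181.6597900390625), 11.251554489135742))
```

View pics/t5c.png

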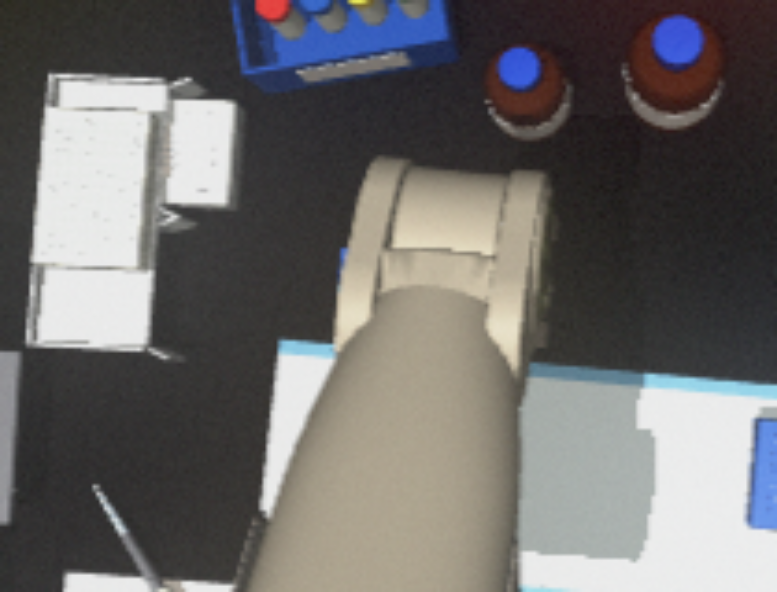

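carry_out --plan '[[[0, 0, 0, 0.3, 5, 0, 50], [0, 0, 0, 0.6, 11, 0, 50], [0, 0, 0, 0.9, 17, 0, 50], [0, 0, 0, 1.2, 23, 0, 50], [0, 0, 0, 1.5, 29, 0, 50], [0, 0, 0, 1.8, 35, 0, 50], [0, 0, 0, 2.1, 41, 0, 50], [0, 0, 0, 2.4, 47, 0, 50], [0, 0, 0, 2.7, 53, 0, 50], [0, 0, 0, 3, 59, 0, 50], [0, 0, 0, 3.3, 65, 0, 50], [0, 0, 0, 3.6, 71, 0, 50], [0, 0, 0, 3.9, 77, 0, 50], [0, 0, 0, 4.2, 83, 0, 50], [0, 0, 0, 4.5, 89, 0, 50], [0, 0, 0, 4.8, 95, 0, 50], [0, 0, 0, 5.1, 101, 0, 50], [0, 0, 0, 5.4, 107, 0, 50], [0, 0, 0, 5.7, 112, 0, 50], [0, 0, 0, 5.8, 114, 0, 50]]]'

```text
clock: 16.75
tcp_pos: [0.6045, 0.1497, 0.0103]
orientation: [-0.0, 0.717, 0.697, -0.001]
wrist_force: [0.3, -7.0, 3.6]
finger_gap: 0.0502
grip_force: 3.0
```

carry_out --plan '[[[0, 0, 0, 0, 0, 0, 50], [0, 0, 0, 0, -15, 0, 50], [0, 0, 0, 0, -40, 20, 50], [0, 0, 0, 0, -70, 50, 50], [0, 0, 0, -10, -110, 70, 50], [0, 0, 0, -30, -150, 80, 50], [0, 0, 0, -60, -180, 80, 50], [0, 0, 0, -90, -210, 80, 50], [0, 0, 0, -90, -210, 80, 50], [0, 0, 0, -90, -210, 80, 50]]]'

```text
clock: 17.75
tcp_pos: [0.5144, -0.0613, 0.0901]
orientation: [-0.001, 0.718, 0.696, 0.001]
wrist_force: [-0.1, 0.4, 0.6]
finger_gap: 0.0499
grip_force: 0.0
```

```bash
python3 - <<'E'
from h import *
im=viewer.read_camera("top"); cv2.imwrite("pics/t6.png",im[:,:,::-1])
for b in boxes(im): print(b)
s=viewer.read_camera("side"); cv2.imwrite("pics/s6.png",s[:,:,::-1])
a=cv2.resize(im[122:216,88:188,::-1],(480,451),interpolation=cv2.INTER_CUBIC)
b=cv2.resize(s[108:172,202:272,::-1],(320,293),interpolation=cv2.INTER_CUBIC)
o=np.zeros((451,800,3),np.uint8);o[:,:480]=a;o[:293,480:]=b
cv2.imwrite("pics/c6.png",o)
E
```

```text
((288, 224, 47, 32), ((462.1279602050781, -229.68902587890625), (137.7011260986328, 87.4115219116211), 86.2120361328125))
((138, 174, 48, 31), ((603.8756103515625, 230.53466796875), (140.8721160888672, 89.0899887084961), 88.46186065673828))
((419, 138, 52, 42), ((719.017578125, -642.2409057617188), (119.74915313720703, 158.08786010742188), 18.458147048950195))
((145, 86, 64, 49), ((853.345458984375, 195.39837646484375), (134.56468200683594, 181.34854125976562), 11.443899154663086))
```

View pics/c6.png

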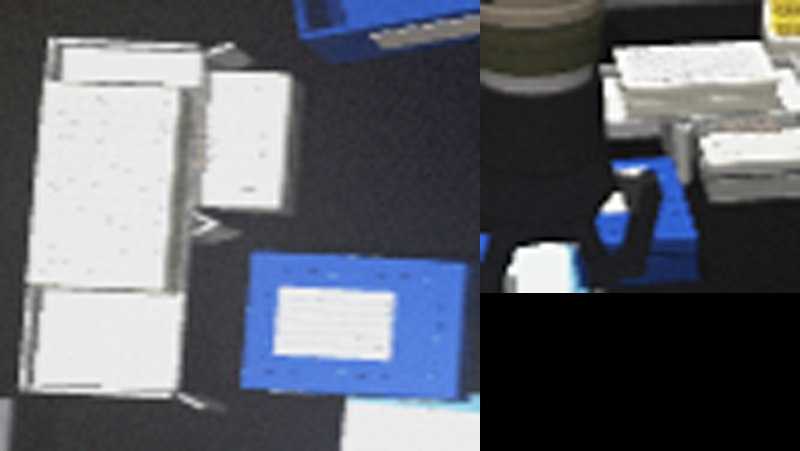

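Box b is at (.604,.231) with yaw 88.4°. In the crop it sits at (355,325), centred between the flare tips at (225,230) and (215,408). Back behind it, I push it in.

carry_out --plan '[[[0, 0, 0, 30, 30, 0, 50], [0, 0, 0, 60, 60, 0, 50], [0, 0, 0, 80, 100, -10, 50], [0, 0, 0, 90, 140, -30, 50], [0, 0, 0, 90, 170, -60, 50], [0, 0, 0, 90, 190, -80, 50], [0, 0, 0, 90, 197, -80, 50], [0, 0, 0, 90, 202, -80, 50], [0, 0, 0, 90, 206, -80, 50], [0, 0, 0, 90, 209, -80, 50], [0, 0, 0, 90, 212, -80, 50], [0, 0, 0, 90.2, 216, -80, 50], [0, 0, 0, 90.4, 221, -80, 50], [0, 0, 0, 90.6, 226, -80, 50], [0, 0, 0, 90.8, 231, -80, 50], [0, 0, 0, 91, 236, -80, 50], [0, 0, 0, 91.2, 240, -80, 50]]]'

```text
clock: 19.55
tcp_pos: [0.6075, 0.1774, 0.0117]
orientation: [0.002, 0.718, 0.696, -0.0]
wrist_force: [-0.0, -6.1, 3.8]
finger_gap: 0.0501
grip_force: 2.9
```

carry_out --plan '[[[0, 0, 0, 0.1, 3, 0, 50], [0, 0, 0, 0.2, 6, 0, 50], [0, 0, 0, 0.3, 9, 0, 50], [0, 0, 0, 0.4, 12, 0, 50], [0, 0, 0, 0.5, 15, 0, 50], [0, 0, 0, 0.6, 18, 0, 50], [0, 0, 0, 0.7, 21, 0, 50], [0, 0, 0, 0.8, 24, 0, 50], [0, 0, 0, 0.9, 27, 0, 50], [0, 0, 0, 1, 30, 0, 50]]]'

```text
clock: 20.55
tcp_pos: [0.6086, 0.2072, 0.0117]
orientation: [0.002, 0.718, 0.696, -0.0]
wrist_force: [0.2, -6.3, 4.2]
finger_gap: 0.0498
grip_force: 2.9
```

carry_out --plan '[[[0, 0, 0, 0.1, 3, 0, 50], [0, 0, 0, 0.2, 6, 0, 50], [0, 0, 0, 0.3, 9, 0, 50], [0, 0, 0, 0.4, 12, 0, 50], [0, 0, 0, 0.5, 15, 0, 50], [0, 0, 0, 0.6, 18, 0, 50], [0, 0, 0, 0.7, 21, 0, 50], [0, 0, 0, 0.8, 24, 0, 50], [0, 0, 0, 0.9, 27, 0, 50], [0, 0, 0, 1, 30, 0, 50]]]'

```text
clock: 21.55
tcp_pos: [0.6095, 0.2372, 0.0117]
orientation: [0.002, 0.718, 0.696, -0.0]
wrist_force: [0.3, -5.1, 4.4]
finger_gap: 0.0498
grip_force: 2.9
```

carry_out --plan '[[[0, 0, 0, 0.1, 3, 0, 50], [0, 0, 0, 0.2, 6, 0, 50], [0, 0, 0, 0.3, 9, 0, 50], [0, 0, 0, 0.4, 12, 0, 50], [0, 0, 0, 0.5, 15, 0, 50], [0, 0, 0, 0.6, 18, 0, 50], [0, 0, 0, 0.6, 20, 0, 50]]]'

```text
clock: 22.25
tcp_pos: [0.6102, 0.2573, 0.0117]
orientation: [0.002, 0.718, 0.696, -0.0]
wrist_force: [0.4, -5.9, 3.8]
finger_gap: 0.0499
grip_force: 2.9
```

carry_out --plan '[[[0, 0, 0, 0, 1, 0, 50], [0, 0, 0, 0.1, 2, 0, 50], [0, 0, 0, 0.1, 3, 0, 50], [0, 0, 0, 0.1, 4, 0, 50]]]'

```text
clock: 22.65
tcp_pos: [0.6103, 0.2611, 0.0118]
orientation: [0.002, 0.718, 0.696, -0.0]
wrist_force: [0.5, -5.5, 4.1]
finger_gap: 0.05
grip_force: 2.9
```

Still sliding at about 6 N, so I advance in small steps until the force rises.

carry_out --plan '[[[0, 0, 0, 0, 1, 0, 50], [0, 0, 0, 0.1, 2, 0, 50], [0, 0, 0, 0.1, 3, 0, 50], [0, 0, 0, 0.1, 4, 0, 50]]]'

```text
clock: 23.05
tcp_pos: [0.6104, 0.2651, 0.0118]
orientation: [0.002, 0.718, 0.696, -0.0]
wrist_force: [0.5, -6.0, 4.5]
finger_gap: 0.0501
grip_force: 2.9
```

carry_out --plan '[[[0, 0, 0, 0, 1, 0, 50], [0, 0, 0, 0.1, 2, 0, 50], [0, 0, 0, 0.1, 3, 0, 50]]]'

```text
clock: 23.35
tcp_pos: [0.6104, 0.2681, 0.0117]
orientation: [0.002, 0.718, 0.696, -0.0]
wrist_force: [-0.0, -5.9, 3.8]
finger_gap: 0.0499
grip_force: 2.9
```

carry_out --plan '[[[0, 0, 0, 0, 1, 0, 50], [0, 0, 0, 0, 2, 0, 50]]]'

```text
clock: 23.55
tcp_pos: [0.6105, 0.2701, 0.0117]
orientation: [0.002, 0.718, 0.696, -0.0]
wrist_force: [0.8, -5.1, 3.5]
finger_gap: 0.0497
grip_force: 2.9
```

carry_out --plan '[[[0, 0, 0, 0, 1, 0, 50], [0, 0, 0, 0, 2, 0, 50]]]'

```text
clock: 23.75
tcp_pos: [0.6105, 0.2716, 0.0117]
orientation: [0.002, 0.719, 0.695, -0.001]
wrist_force: [0.1, -10.5, 5.6]
finger_gap: 0.0497
grip_force: 4.9
```

carry_out --plan '[[[0, 0, 0, 0, 1, 0, 50], [0, 0, 0, 0, 1.5, 0, 50]]]'

```text
clock: 23.95
tcp_pos: [0.6105, 0.2716, 0.0118]
orientation: [0.003, 0.719, 0.695, -0.002]
wrist_force: [0.7, -13.1, 6.6]
finger_gap: 0.0499
grip_force: 6.6
```

carry_out --plan '[[[0, 0, 0, 0, 1, 0, 50], [0, 0, 0, 0, 1.5, 0, 50]]]'

```text
clock: 24.15
tcp_pos: [0.6105, 0.2716, 0.0118]
orientation: [0.004, 0.719, 0.695, -0.003]
wrist_force: [-0.2, -17.1, 7.1]
finger_gap: 0.05
grip_force: 8.8
```

The force rises to 17 N and the TCP has stopped at y=.2716 (predicted .272), so the box is on the stop. I back away and check.

carry_out --plan '[[[0, 0, 0, 0, -6, 0, 50], [0, 0, 0, 0, -20, 0, 50], [0, 0, 0, 0, -45, 20, 50], [0, 0, 0, 0, -80, 50, 50], [0, 0, 0, 0, -125, 80, 50], [0, 0, 0, -10, -170, 110, 50], [0, 0, 0, -30, -215, 130, 50], [0, 0, 0, -50, -260, 140, 50], [0, 0, 0, -70, -300, 140, 50], [0, 0, 0, -90, -340, 140, 50], [0, 0, 0, -90, -380, 140, 50], [0, 0, 0, -90, -420, 140, 50], [0, 0, 0, -90, -440, 140, 50], [0, 0, 0, -90, -440, 140, 50]]]'

```text
clock: 25.55
tcp_pos: [0.5191, -0.166, 0.1505]
orientation: [0.001, 0.719, 0.695, 0.0]
wrist_force: [0.5, 0.1, -0.5]
finger_gap: 0.05
grip_force: 0.0
```

```bash
python3 - <<'E'
from h import *
im=viewer.read_camera("top"); cv2.imwrite("pics/t7.png",im[:,:,::-1])
for b in boxes(im): print(b)
hsv=cv2.cvtColor(im,cv2.COLOR_RGB2HSV); m=cv2.inRange(hsv,(105,110,30),(128,255,255))[160:222,100:170]
c=max(cv2.findContours(m,cv2.RETR_EXTERNAL,cv2.CHAIN_APPROX_NONE)[0],key=cv2.contourArea)
print(cv2.minAreaRect((p2w("top",c[:,0]+[100,160],.038)[:,:2]*1000).astype(np.float32)))
s=viewer.read_camera("side")
a=cv2.resize(im[100:300,80:350,::-1],(540,400)); b=cv2.resize(s[100:170,200:285,::-1],(260,214))
o=np.zeros((400,800,3),np.uint8);o[:,:540]=a;o[:214,540:]=b
cv2.imwrite("pics/c7.png",o)
E
```

```text
((171, 223, 48, 31), ((455.458984375, 123.86433410644531), (136.8839111328125, 87.51638793945312), 85.9426040649414))
((420, 138, 51, 42), ((718.719482421875, -642.873046875), (119.8213119506836, 158.4886016845703), 13.490724563598633))
((145, 86, 64, 49), ((853.55322265625, 195.8209228515625), (134.15780639648438, 182.858642578125), 11.062886238098145))
((606.9366455078125, 310.0118713378906), (56.824623107910156, 88.38324737548828), 87.84564971923828)
```

View pics/c7.png

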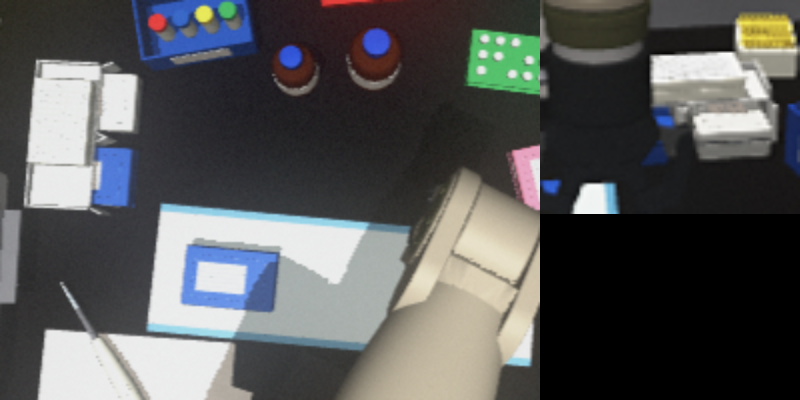

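The full box is home at crop (112,178), with its end level with the neighbouring grey box. Box a is unmoved at (230,277), the bottles are undisturbed, and the gripper is clear of everything.

```bash
python3 -c "
from workcell import order; print(order.hand_in())"
```

```text
the job is handed in; nothing more can be done
None
```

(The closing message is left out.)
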